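Hook the follower into the filter-cube tray and close up the row

TASK

Put the orange follower into the green tray at its empty left end: its foot is longer than the tray's opening, so tilt it, feed the toe in first under the metal lip, then right it so that it stands upright with its foot flat on the tray floor, toe under the lip and toward the tray's white label. Then slide it gently along the tray to push the three filter cubes together as one straight row, fully home against the tray's right-hand end, and leave the follower standing against the row. Do not disturb the other things on the desk.

Things in the scene. Friction and masses are not known exactly. Their poses are not given: they have to be found in the camera images.
- tray: Green tray fixed to the desk, 80 x 248 x 51 mm (x, y, z), open only at the top. Origin: centre of its underside; -x side (white label) faces the robot, +y is left. Walls and floor 4 mm: inside x -36..36, y -120..120, floor at z 4. A fixed aluminium lip (z 48 to 51) roofs x -36..-2 over the whole length; the opening is the remaining 38 mm strip, x -2..36.
- tray_mouth (a point): Centre of the tray's 38 x 240 mm opening, level with the tray's top: (17, 0, 51) mm in the tray's frame.
- tray_end (a point): Where the row ends: foot of the inside of the right-hand (-y) end wall, at (10, -120, 4) mm in the tray's frame.
- follower: L-shaped end piece, about 160 g, standing loose on the desk left of the tray. Origin: centre of the underside of its dark foot, 60 x 40 x 8 mm (x, y, z), toe at -x, heel at +x. At the heel an orange plate rises (x 18..30, y -20..20, z 8..64), with a black grip on top (x 18..30, y -13..13, z 64..114). In the tray its axes lie along the tray's, toe (-x) under the lip.
- follower_grip (a point): Middle of the follower's black grip, 12 mm thick (x), 26 mm wide (y), 50 mm tall: (24, 0, 89) mm in the follower's frame. Grip it across x or y.
- follower_toe (a point): Tip of the follower's foot: middle of the lower edge of the toe, at (-30, 0, 0) mm in the follower's frame.
- filter_cube_1: Black filter cube of about 85 g, box x -17..19, y -16..16, z 0..36 mm about its origin (centre of its underside), standing loose on the tray floor nearest to the -y end, seen in the opening, with gaps of 5 to 40 mm between it, the end wall and the next cube.
- filter_cube_2: Same cube, the middle one of the row.
- filter_cube_3: Same cube, the one farthest from the -y end. Between it and the tray's +y end wall at least 80 mm of the tray are empty.
- black_marker: Bystander: black marker pen, 12 x 144 x 12 mm, lying between robot and tray; origin centre of its underside.
- slide_case: Bystander: flat black slide case 34 x 86 x 10 mm, near the desk's front edge, to the right of the follower; origin centre of its underside.
- blue_slide_box: Bystander: blue slide box 176 x 98 x 36 mm, behind the tray; origin centre of its underside.
- dish: Bystander: round lidded dish, diameter 59, height 15 mm, behind the tray; origin centre of its underside.
- oil_bottle: Bystander: small brown bottle with black cap, diameter 27, height 61 mm, behind the tray on the right; origin centre of its underside.
Things that resemble listed ones, but are neither listed nor needed, are in the scene too. Leave any red look-alike of the follower alone.

How it is judged:
On the way, in this order (a step that is already met when the one before it is completed fails the run):
1. the follower stands upright inside the tray, foot flat on its floor and toe under the lip (angle between follower's own z axis and vertical below 0.07 rad and z of follower in the frame of tray between 0.001 and 0.007 m and angle between the x axis of follower and the x axis of tray, either way round below 0.122 rad and x of follower_toe in the frame of tray between -0.04 and -0.006 m and x of follower in the frame of tray between -0.012 and 0.012 m and y of follower in the frame of tray between -0.12 and 0.12 m), for 0.2 s.
2. the three cubes are pushed together, home against the tray's end, with the follower against the last (y of filter_cube_1 in the frame of tray between -0.108 and -0.1 m and y of filter_cube_2 in the frame of tray between -0.076 and -0.067 m and y of filter_cube_3 in the frame of tray between -0.044 and -0.034 m and y of follower in the frame of tray between -0.008 and 0.003 m and angle between the y axis of each of filter_cube_1, filter_cube_2, filter_cube_3 and the y axis of tray, either way round below 0.122 rad and angle between each of filter_cube_1, filter_cube_2, filter_cube_3's own z axis and vertical below 0.07 rad and z of each of filter_cube_1, filter_cube_2, filter_cube_3 in the frame of tray below 0.007 m and x of filter_cube_2 in the frame of filter_cube_1 between -0.012 and 0.012 m and x of filter_cube_3 in the frame of filter_cube_2 between -0.012 and 0.012 m), for 0.2 s.
At the end, for the whole second after the job is handed in: Follower upright (4 deg) and square (7 deg) in the tray, foot on its floor (3 mm), toe under the lip; the three cubes square (7 deg), in line (12 mm), closed up on the -y end: cubes 1, 2, 3 and follower within 4, 5, 6, 7 mm of the tight row; all released, at rest (all of step 1 and all of step 2 and linear speed of each of filter_cube_1, filter_cube_2, filter_cube_3, follower below 0.01 m/s and contact force between the fingers and follower below 0.1 N); the robot touches nothing.
It fails at once if a bystander was moved by more than 20 mm (distance of any of black_marker, slide_case, blue_slide_box, dish, oil_bottle from where it was at the start of the episode above 0.02 m).
It fails at once if the row was rammed into the end of the tray (over 30 N) (contact force between filter_cube_1 and tray above 30 N).
It also fails if it takes over 48 s, if anything falls off the work surface, if the arm or the gripper's body presses on something with over 40 N, if the wrist force passes 120 N, or if a joint passes its speed limit or range.

ROBOT

A 6-joint arm with a two-finger parallel gripper is mounted at the origin on a cart in front of the work surface, level with it; the furniture and walls round the work are solid. World frame = base frame: x ahead of the robot, y to its left, z up, the work surface at z = 0. Lengths are in m, angles in rad, forces in N, time in s.
With the tool pointing down it reaches from about 0.425 to 0.95 m from the base axis. Payload 3.5 kg.
Tool frame: the origin (TCP) lies between the finger pads; the fingertips stand 22 mm ahead of it and the grasp point (between the pads) lies 3 mm ahead of it (ctrl.nose_length is the z of the fingertips in the tool frame, in m); z points along the fingers, y is the line along which they close (so a half turn about z gives the same grasp; the last joint's range is limited). The gripper opens to 85 mm and grips with 20 to 120 N. Pads are 22 mm wide; open, the fingers measure 114 mm over their backs; the gripper's body (76 mm by 85 mm) begins 54 mm behind the grasp point. The pads swing forward as they close: fully open they stand 13 mm farther back than shut.
Start: joints at [1.007, 0.286, 1.577, -0, 1.279, -0.15], TCP at [0.271, 0.618, 0.253] pointing down, gripper open.
Joint ranges: [-2.77, 2.77], [-0.9, 2.22], [0.21, 2.48], [-1.53, 4.67], [0.24, 2.81], [-2.84, 2.84]. Speed limits (rad/s): [2.79, 2.79, 3.14, 3.14, 3.14, 3.14].

INTERFACE

Orientations are given as a unit quaternion [x, y, z, w].
In Python, from plant import ctrl gives the robot as it stands. The module is installed in compiled form; this text tells all that it offers.
- The arm moves only by the tool send_rows, never from a script. Its argument "rows" is text: rows parted by semicolons, each of 7 numbers parted by spaces: the turn, a rotation vector about the tool's x, y, z in shares of 2 rad (1.0 is 2 rad), then the shift along the tool's x, y, z in a scale on which 1.0 is 50 cm, then the opening, from -1 (shut) to 1 (fully open). A call has 1 to 8 rows; each row is the pose to reach, as a shift and turn from the pose commanded when the call began, along the tool's axes at that moment; what a row does not reach only later rows make up. A row lasts 1/8 s, in which the tool goes at most 62.5 mm and 10.7 degrees, less where a joint would pass 70% of its speed; a pose out of reach is approached as far as the arm can. No shift or turn number may pass 1 either way. A call with a gripper value outside its range is refused whole. The fingers move at their own pace and stop on an object; "grip_force" is the grip in N (left out, the last holds). Time passes only in rows, so rows that repeat a pose let the fingers close. It gives the time, the measured TCP pose, the force, the opening and the grip force at its end, in the units of the state.
- ctrl.get_state(): the state, without advancing time (a new reading comes with each control period).
- ctrl.read_camera(name): name is "scene" or "top"; returns a dict with "color" (420x560x3 uint8, red, green, blue), "fx", "fy", "cx", "cy" (pixels), "D" ([k1, k2, p1, p2, k3] as OpenCV has them; the pictures are not rectified), "extrinsics" (4x4, takes a point from world to camera coordinates). Camera axes: x right, y down, z forward; pixel columns grow to the right and rows downward; lengths in m; the calibration is good to about 2 mm. A picture is of the moment at which its call begins. There is no depth.
- ctrl.sign_off(): hands the job in; it is judged then, once.
Trained networks look in a picture, given as the dict that the camera call returned (one of the last four; its "shot" number tells which), for a name from the list of things; names that differ only in an ending like _2 or _b are one class to them, and where a whole thing is asked for, a point or a joint stands for the part that bears it (a point fixed in the world has none). Each returns a list of dicts, best first, with "p" (0 to 1); they miss things now and then, are a little off and sometimes report something else, mostly with a low value. They report only what shows in the picture. A call takes as long as a camera call. They do not tell look-alikes from the thing itself.
- ctrl.look_for(picture, target): "position" ([x, y, z] in m, in the coordinates of the camera as it stood for that picture, good to about 4 mm: the middle of the surface that is visible of it).
The state is a dict: "time": time; "qpos": joint angles; "dq": joint speeds; "joint_efforts": joint torques, N m; "eef_pos": TCP position; "tcp_rot": TCP orientation; "contact_force": force on the tool from outside, world axes, zero at the start; "wrist_torque": the same for the moment, N m; "opening": opening from 0.0 (shut) to 1.0 (fully open); "finger_force": force on a finger pad.
Only numpy, scipy, OpenCV 4.12 (cv2) and the standard library are available. Lean on these libraries where they do the work, as an engineer would, in place of code of your own. Each camera call takes 0.05 s, during which the arm holds its last target. There are 200 camera calls.

## Working session

There is one attempt and no reset: what is moved stays moved. The work goes in short steps, Python scripts to look and compute and a tool call to move; the robot and the scene stay as the last step left them, time stands still between calls to the robot, and variables do not carry over. Pictures are saved under pics/ and viewed, at most 14 in all, crops included, and the job is handed in when it is done.

Besides the shell and the picture viewer there is one more tool, called after "Request:" as name(argument=value, ...) on one line, values as JSON. send_rows: Moves the arm, as the interface text tells. Its arguments: {"type":"object","properties":{"rows":{"type":"string"},"grip_force":{"type":"number"}},"required":["rows"]}

```bash
mkdir -p pics
cat > h.py <<'E'
import numpy as np, cv2
from scipy.spatial.transform import Rotation as R
from plant import ctrl
def shot(cam,name=None):
    p=ctrl.read_camera(cam)
    if name: cv2.imwrite('pics/'+name,p['color'][:,:,::-1])
    return p
def K(p): return np.array([[p['fx'],0,p['cx']],[0,p['fy'],p['cy']],[0,0,1.]])
def look(p,t):
    E=np.array(p['extrinsics']); Ei=np.linalg.inv(E); out=[]
    for d in ctrl.look_for(p,t):
        c=np.array(d['position']); out.append((round(d['p'],2),(Ei@np.r_[c,1])[:3].round(4)))
    return out
def proj(p,X):
    E=np.array(p['extrinsics']); r,_=cv2.Rodrigues(E[:3,:3])
    return cv2.projectPoints(np.array(X,float).reshape(-1,1,3),r,E[:3,3],K(p),np.array(p['D'],float))[0].reshape(-1,2)
def unproj(p,uv,z):
    E=np.array(p['extrinsics']); n=cv2.undistortPoints(np.array(uv,float).reshape(-1,1,2),K(p),np.array(p['D'],float)).reshape(-1,2)
    d=np.c_[n,np.ones(len(n))]@E[:3,:3]; o=-E[:3,:3].T@E[:3,3]
    return o+d*((z-o[2])/d[:,2])[:,None]
E
python3 - <<'E'
from h import *
s=ctrl.get_state(); print(s['eef_pos'],s['tcp_rot'],s['time'],R.from_quat(s['tcp_rot']).as_matrix().round(3), ctrl.nose_length)
for c in('scene','top'):
    p=shot(c,c+'0.png')
    for t in('tray','tray_mouth','tray_end','follower','follower_grip','follower_toe','filter_cube_1','black_marker','slide_case','blue_slide_box'): print(c,t,[(a,list(b)) for a,b in look(p,t)])
E
```

```text
[0.27106341 0.61751913 0.25193037] [ 2.05426934e-01  9.78671734e-01 -1.11464614e-03 -4.11665374e-04] 0.0 [[-0.916  0.402 -0.001]
 [ 0.402  0.916 -0.002]
 [ 0.    -0.002 -1.   ]] 0.022
scene tray [(0.86, [np.float64(0.5371), np.float64(-0.0765), np.float64(0.0421)])]
scene tray_mouth [(0.57, [np.float64(0.5353), np.float64(-0.0737), np.float64(0.0444)]), (0.33, [np.float64(0.5899), np.float64(-0.1598), np.float64(0.042)])]
scene tray_end [(0.92, [np.float64(0.5339), np.float64(-0.0734), np.float64(0.0411)])]
scene follower [(0.82, [np.float64(0.4499), np.float64(0.413), np.float64(0.0386)]), (0.69, [np.float64(0.5129), np.float64(0.2722), np.float64(0.0253)])]
scene follower_grip [(0.77, [np.float64(0.5121), np.float64(0.2706), np.float64(0.0275)]), (0.72, [np.float64(0.3683), np.float64(0.1533), np.float64(0.0118)]), (0.57, [np.float64(0.4479), np.float64(0.4131), np.float64(0.0376)])]
scene follower_toe [(0.93, [np.float64(0.5097), np.float64(0.2724), np.float64(0.0235)]), (0.57, [np.float64(0.4465), np.float64(0.413), np.float64(0.036)]), (0.52, [np.float64(0.7629), np.float64(0.14
[... 1535 characters left out ...]
lter_cube_1 [(0.78, [np.float64(0.5731), np.float64(-0.0951), np.float64(0.039)]), (0.67, [np.float64(0.5814), np.float64(-0.1474), np.float64(0.0381)]), (0.65, [np.float64(0.5635), np.float64(-0.0472), np.float64(0.0385)]), (0.51, [np.float64(0.5414), np.float64(-0.0453), np.float64(0.0525)]), (0.41, [np.float64(0.7692), np.float64(0.1518), np.float64(0.0106)])]
top black_marker [(0.6, [np.float64(0.3752), np.float64(-0.0574), np.float64(0.0079)])]
top slide_case [(0.9, [np.float64(0.3684), np.float64(0.1611), np.float64(0.0083)])]
top blue_slide_box [(0.86, [np.float64(0.7591), np.float64(-0.0233), np.float64(0.0336)]), (0.26, [np.float64(0.5454), np.float64(-0.0424), np.float64(0.0543)])]
```

View pics/scene0.png

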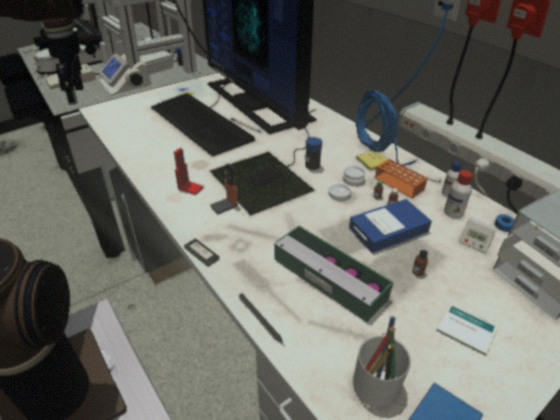

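View pics/top0.png

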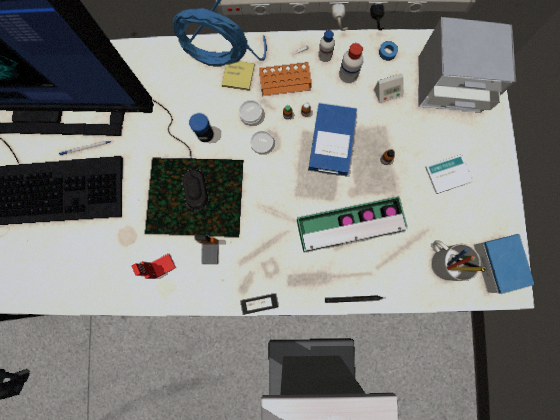

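The scene shows the orange follower at about (229,195) in "scene" and (209,248) in "top". The red look-alike is to its left at (185,175), and the tray is at (330,270) in "scene" and (352,223) in "top". Next I'll enlarge the follower and tray to get their corners.

Run:
```python
import cv2,numpy as np
s=cv2.imread('pics/scene0.png');t=cv2.imread('pics/top0.png')
def crop(im,x,y,w,h,k): return cv2.resize(im[y:y+h,x:x+w],None,fx=k,fy=k,interpolation=cv2.INTER_CUBIC)
a=crop(s,195,160,66,60,6)   # 396x360
b=crop(t,180,220,66,60,6)
c=crop(t,285,185,132,75,6)[:, :792]
m=np.vstack([np.hstack([a,b]),np.zeros((2,792,3),np.uint8)])
cv2.imwrite('pics/c1.png',m); 
d=crop(s,265,220,133,100,6); 
cv2.imwrite('pics/c2.png',c); cv2.imwrite('pics/c3.png',d)
```

```text
(no output)
```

View pics/c1.png

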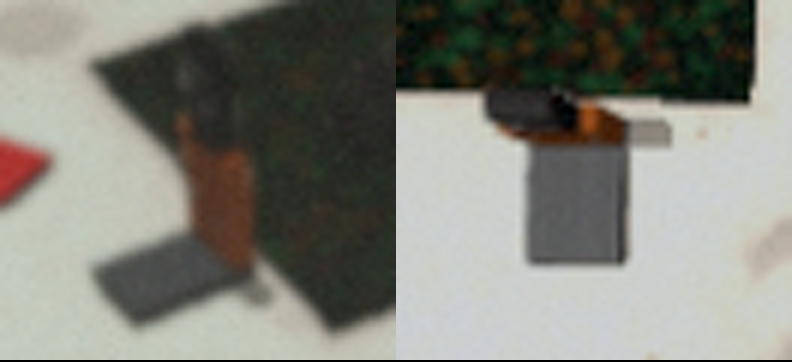

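View pics/c2.png

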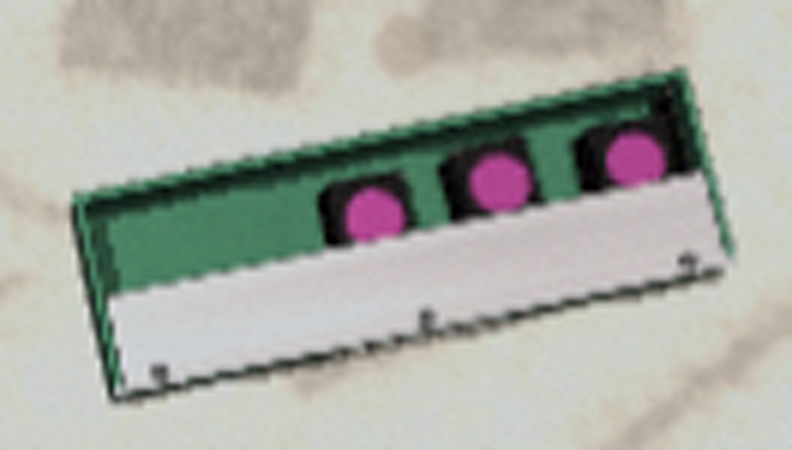

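```bash
cat > fit.py <<'E'
from h import *
from scipy.optimize import least_squares
def fit(obs,x0):
    # obs: (pic, local xyz list, uv list) ; unknown x,y,yaw
    def f(v):
        r=[]
        for p,L,uv in obs:
            W=np.array(L,float)/1000@R.from_euler('z',v[2]).as_matrix().T+[v[0],v[1],0]
            r.append((proj(p,W)-uv).ravel())
        return np.concatenate(r)
    s=least_squares(f,x0,loss='soft_l1',x_scale=[.01,.01,.1]); return s.x,f(s.x).reshape(-1,2).round(1)
E
python3 - <<'E'
from fit import *
t=shot('top');s=shot('scene')
c=lambda pts,x0,y0,k=6:[((a+.5)/k-.5+x0,(b+.5)/k-.5+y0) for a,b in pts]
T=c([(75,197),(685,72),(735,258),(113,398)],285,185)
L=[(40,124,51),(40,-124,51),(-40,-124,51),(-40,124,51)]
tr=fit([(t,L,T)],[.54,-.05,0]);print(tr)
F=c([(528,262),(626,262),(628,145),(530,145)],180-66,220)
LF=[(-30,20,8),(-30,-20,8),(18,-20,8),(18,20,8)]
S=c([(93,272),(137,318)],195,160)
for o in([(t,LF,F)],[(s,LF[:2],S)],[(t,LF,F),(s,LF[:2],S)]): print(fit(o,[.5,.28,0]))
for tgt in(30,):
  x,y,a=tr[0]
  for q,z in (('top',36),):
    # cube dots centres
    P=unproj(t,c([(375,213),(500,182),(635,158)],285,185),.04)
    print(((P[:,:2]-[x,y])@np.array([[np.cos(a),-np.sin(a)],[np.sin(a),np.cos(a)]])*1000).round(1))
print(t['extrinsics'],s['extrinsics'])
E
```

```text
(array([ 0.55145508, -0.05932846,  0.19200713]), array([[-0.7, -0. ],
       [-0. , -0.8],
       [ 0.4,  1. ],
       [ 0.3, -0.1]]))
(array([ 0.49445396,  0.28145685, -0.00706514]), array([[-0. ,  0.1],
       [-0.1,  0.1],
       [-0.1, -0.2],
       [ 0.1, -0. ]]))
(array([ 0.49365934,  0.27545068, -0.01275617]), array([[-0.1, -0.3],
       [ 0.1,  0.3]]))
(array([0.49462352, 0.28078664, 0.00874243]), array([[ 0.5,  0.2],
       [ 0.4, -0.1],
       [ 0.1, -0.4],
       [ 0.3,  0. ],
       [-0.8, -1.3],
       [-0.3, -0.9]]))
[[ 10.3   7.4]
 [ 12.  -43.8]
 [ 10.1 -98.7]]
[[-0.01302464 -0.99941843 -0.03151441  0.12772803]
 [-0.9849282   0.01825934 -0.17199719  0.58050476]
 [ 0.17247259  0.02879923 -0.98459322  0.85309088]
 [ 0.          0.          0.          1.        ]] [[ 0.80692744 -0.59054257  0.01129522 -0.38813111]
 [-0.35677337 -0.50256345 -0.78749142  0.31731803]
 [ 0.47072377  0.63141861 -0.6162221   0.67123816]
 [ 0.          0.          0.          1.        ]]
```

View pics/c3.png

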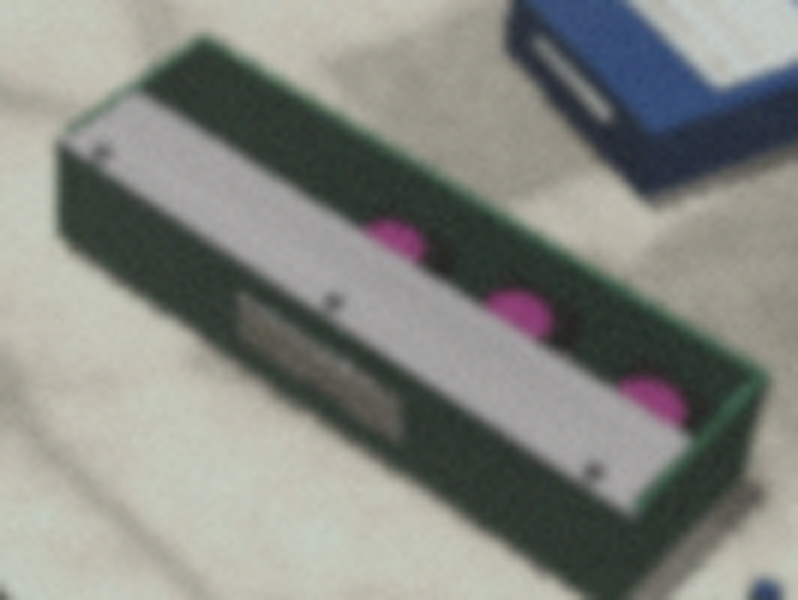

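```bash
cat > plan.py <<'E'
import numpy as np, heapq
# L boundary points (follower frame x,z mm), obstacles as rects in tray frame
def seg(a,b,n): return np.linspace(a,b,n,endpoint=False)
V=[(-30,0),(30,0),(30,64),(30,114),(18,114),(18,8),(-30,8)]
P=np.vstack([seg(np.array(V[i],float),np.array(V[(i+1)%7],float),24) for i in range(7)])
rects=[(-40,-2,48,51),(-44,-36,0,51),(36,40,0,51),(-60,60,-10,4)]
def clr(x,z,ph):
    c,s=np.cos(ph),np.sin(ph)
    q=np.c_[c*P[:,0]-s*P[:,1]+x, s*P[:,0]+c*P[:,1]+z]  # ph>0: toe down, top leans -x
    m=1e9
    for i,(a,b,d,e) in enumerate(rects):
        dx=np.maximum(np.maximum(a-q[:,0],q[:,0]-b),0);dz=np.maximum(np.maximum(d-q[:,1],q[:,1]-e),0)
        v=np.hypot(dx,dz).min()
        if i<3: # rect corners against L
            for r in[(a,d),(a,e),(b,d),(b,e)]:
                l=np.array([c*(r[0]-x)+s*(r[1]-z),-s*(r[0]-x)+c*(r[1]-z)])
                for u0,u1,w0,w1 in((-30,30,0,8),(18,30,0,114)):
                    v=min(v,np.hypot(max(u0-l[0],0,l[0]-u1),max(w0-l[1],0,l[1]-w1)))
        else: v=v*2+1.5 # floor contact is soft
        m=min(m,v)
    return m
if __name__=='__main__':
    xs=np.arange(-10,72,2.);zs=np.arange(4,112,2.);ps=np.radians(np.arange(0,71,3.5))
    C=np.array([[[clr(x,z,p) for p in ps] for z in zs] for x in xs])
    start=(int((2+10)/2),0,0)
    # minimax path from goal to outside
    best={start:(C[start])};h=[(-C[start],start)];par={}
    while h:
        b,n=heapq.heappop(h);b=-b
        if zs[n[1]]>=100: break
        for dx in(-1,0,1):
            for dz in(-1,0,1):
                for dp in(-1,0,1):
                    k=(n[0]+dx,n[1]+dz,n[2]+dp)
                    if min(k)<0 or k[0]>=len(xs) or k[1]>=len(zs) or k[2]>=len(ps):continue
                    v=min(b,C[k])-1e-4
                    if v>best.get(k,-1): best[k]=v;par[k]=n;heapq.heappush(h,(-v,k))
    print('clr',b)
    while n!=start:
        print(xs[n[0]],zs[n[1]],round(np.degrees(ps[n[2]]),1),round(C[n],1));n=par[n]
E
python3 plan.py
python3 - <<'E'
from fit import *
t=shot('top');s=shot('scene')
c=lambda pts,x0,y0,k=6:[((a+.5)/k-.5+x0,(b+.5)/k-.5+y0) for a,b in pts]
T=c([(75,197),(685,72),(735,258),(113,398)],285,185)
S=c([(205,36),(767,376),(632,517),(58,140)],265,220)
L=[(40,124,51),(40,-124,51),(-40,-124,51),(-40,124,51)]
print(fit([(s,L,S)],[.54,-.05,0]),fit([(t,L,T),(s,L,S)],[.54,-.05,0])[0])
E
```

```text
clr 1.4952000000000005
-10.0 100.0 0.0 49.0
-10.0 98.0 0.0 47.0
-8.0 96.0 0.0 45.0
-6.0 94.0 0.0 43.0
-4.0 92.0 0.0 41.0
-2.0 90.0 0.0 39.0
0.0 88.0 0.0 37.0
2.0 86.0 0.0 35.0
4.0 84.0 0.0 33.0
6.0 82.0 0.0 31.0
8.0 80.0 0.0 29.0
10.0 78.0 0.0 27.0
12.0 76.0 0.0 25.0
14.0 74.0 0.0 23.0
16.0 72.0 0.0 21.0
18.0 70.0 0.0 19.0
20.0 68.0 0.0 17.0
22.0 66.0 0.0 15.0
24.0 64.0 3.5 11.2
26.0 62.0 7.0 7.3
28.0 60.0 10.5 3.6
30.0 58.0 14.0 2.7
30.0 56.0 17.5 2.0
32.0 54.0 21.0 3.1
30.0 52.0 24.5 1.8
28.0 50.0 24.5 2.4
26.0 48.0 28.0 2.0
24.0 46.0 31.5 2.0
22.0 44.0 35.0 2.3
20.0 42.0 35.0 1.8
18.0 40.0 38.5 2.6
16.0 38.0 38.5 2.3
14.0 36.0 38.5 2.0
12.0 34.0 38.5 1.6
10.0 32.0 38.5 2.5
8.0 30.0 35.0 3.4
6.0 28.0 31.5 4.4
4.0 26.0 28.0 5.5
2.0 24.0 24.5 6.7
0.0 22.0 21.0 5.1
-2.0 20.0 17.5 3.0
-2.0 18.0 14.0 3.0
-2.0 16.0 10.5 3.0
-2.0 14.0 7.0 3.2
-4.0 12.0 3.5 1.6
-4.0 10.0 0.0 2.0
-2.0 8.0 0.0 4.0
0.0 6.0 0.0 5.5
(array([ 0.55010083, -0.06369189,  0.18237396]), array([[-0.3, -0.9],
       [ 1.1,  0.1],
       [ 0.1,  0.6],
       [-0.9, -0.6]])) [ 0.55095107 -0.06144849  0.18577786]
```

```bash
cat > mv.py <<'E'
from h import *
B=np.array([[-1,0,0],[0,1,0],[0,0,-1.]])
def rows(targets,s=None):
    "targets: list of (pos, R) -> rotvec deg and shift mm in current tool frame"
    s=s or ctrl.get_state(); R0=R.from_quat(s['tcp_rot']).as_matrix(); p0=np.array(s['eef_pos'])
    for p,Rm in targets:
        rv=R.from_matrix(R0.T@Rm).as_rotvec(degrees=True); d=R0.T@(np.array(p)-p0)*1000
        print(*rv.round(1),*d.round(1))
def tool(yaw,pitch): return R.from_euler('ZY',[yaw,np.radians(pitch)]).as_matrix()@B
E
sed -i "s/v=min(b,C\[k\])-1e-4/v=b-1\/C[k]**2 if C[k]>.5 else -1e9/; s/best.get(k,-1)/best.get(k,-1e8)/; s/best={start:(C\[start\])};h=\[(-C\[start\],start)\]/best={start:0};h=[(0,start)]/" plan.py
sed -i "s/arange(0,71,3.5)/arange(0,71,3)/" plan.py
python3 plan.py
python3 - <<'E'
from mv import *
p=tool(0,15); print(p.round(2)); rows([((.518,.278,.21),p),((.518,.278,.095),p)])
E
```

```text
clr -0.5774280126914432
42.0 100.0 6.0 48.0
44.0 98.0 9.0 45.2
44.0 96.0 12.0 42.2
44.0 94.0 15.0 39.1
44.0 92.0 18.0 36.2
44.0 90.0 21.0 33.5
44.0 88.0 24.0 30.5
44.0 86.0 27.0 27.6
42.0 84.0 30.0 25.5
42.0 82.0 33.0 22.7
40.0 80.0 36.0 21.0
40.0 78.0 39.0 18.5
38.0 76.0 42.0 16.5
38.0 74.0 45.0 14.8
36.0 72.0 48.0 12.6
36.0 70.0 51.0 12.0
34.0 68.0 54.0 11.6
32.0 66.0 57.0 11.3
30.0 64.0 60.0 11.7
28.0 62.0 63.0 12.1
26.0 60.0 66.0 12.7
24.0 58.0 69.0 12.7
24.0 56.0 69.0 13.0
24.0 54.0 69.0 12.3
22.0 52.0 69.0 13.0
22.0 50.0 69.0 12.7
20.0 48.0 66.0 12.1
20.0 46.0 63.0 12.0
18.0 44.0 60.0 11.3
16.0 42.0 57.0 10.4
14.0 40.0 54.0 9.6
12.0 38.0 51.0 9.2
10.0 36.0 48.0 8.9
8.0 34.0 45.0 8.0
6.0 32.0 42.0 7.8
4.0 30.0 39.0 8.7
2.0 30.0 36.0 8.9
2.0 28.0 33.0 8.5
2.0 26.0 30.0 8.0
2.0 24.0 27.0 7.3
2.0 22.0 24.0 6.6
2.0 20.0 21.0 6.0
2.0 18.0 18.0 5.5
2.0 16.0 15.0 5.0
0.0 14.0 12.0 5.0
0.0 12.0 9.0 5.1
0.0 10.0 6.0 5.3
0.0 8.0 3.0 5.6
0.0 6.0 0.0 5.5
[[-0.97  0.   -0.26]
 [ 0.    1.    0.  ]
 [ 0.26  0.   -0.97]]
3.1 14.8 -23.6 -362.5 -212.2 43.3
3.1 14.8 -23.6 -362.5 -212.2 158.3
```

Run:
```python
from mv import *
p=tool(0,30); rows([((.518,.278,.21),p)])
```

```text
6.2 29.6 -23.2 -362.5 -212.2 43.3
```

The manual's scale: shifts go in shares of 50 cm and turns go in shares of 2 rad. Converting my numbers, -362.5 mm / 500 = -0.725, -212.2 mm / 500 = -0.4244, 29.6 degrees / 114.5916 = 0.2583.

Request:
send_rows(rows="0.0541 0.2583 -0.2025 -0.725 -0.4244 0.0866 1;0.0541 0.2583 -0.2025 -0.725 -0.4244 0.0866 1;0.0541 0.2583 -0.2025 -0.725 -0.4244 0.0866 1;0.0541 0.2583 -0.2025 -0.725 -0.4244 0.0866 1;0.0541 0.2583 -0.2025 -0.725 -0.4244 0.0866 1;0.0541 0.2583 -0.2025 -0.725 -0.4244 0.0866 1;0.0541 0.2583 -0.2025 -0.725 -0.4244 0.0866 1;0.0541 0.2583 -0.2025 -0.725 -0.4244 0.0866 1", grip_force=60)

```text
time: 2.3
eef_pos: [0.5199, 0.2752, 0.2094]
tcp_rot: [0.002, 0.966, 0.0, -0.259]
contact_force: [0.3, 0.4, 0.5]
opening: 0.998
finger_force: 0.0
```

Run:
```python
from mv import *
s=ctrl.get_state();print(s['time'],s['eef_pos'],s['qpos'],R.from_quat(s['tcp_rot']).as_matrix().round(3)); p=tool(0,30); rows([((.518,.278,.095),p)])
```

```text
2.3 [0.51986654 0.27515579 0.20941604] [ 0.2624482   0.38267985  1.59420076  0.13287114  1.67267215 -1.32460429] [[-0.866  0.004 -0.501]
 [ 0.004  1.     0.002]
 [ 0.501 -0.    -0.866]]
0.1 -0.0 -0.2 -55.6 2.9 100.0
```

In the tool's units: 99.6 mm / 500 = 0.1992, -57.5 mm / 500 = -0.115.

Request:
send_rows(rows="0 0 0 -0.058 0 0.1 1;0 0 0 -0.115 0 0.1992 1;0 0 0 -0.115 0 0.1992 1;0 0 0 -0.115 0 0.1992 1")

```text
time: 2.8
eef_pos: [0.5186, 0.2791, 0.0971]
tcp_rot: [-0.001, 0.966, 0.0, -0.258]
contact_force: [0.5, -0.1, -0.0]
opening: 0.999
finger_force: 0.0
```

Run:
```python
from mv import *
s=ctrl.get_state();print(s['time'],s['eef_pos'],s['contact_force'],R.from_quat(s['tcp_rot']).as_matrix().round(3))
p=shot('scene');q=shot('top')
a=cv2.resize(p['color'][140:220,180:280],None,fx=4,fy=4,interpolation=2);b=cv2.resize(q['color'][200:280,160:260],None,fx=4,fy=4,interpolation=2)
cv2.imwrite('pics/g1.png',np.hstack([a,b])[:,:,::-1])
```

```text
2.8 [0.5185675  0.27907919 0.09711641] [ 0.47249882 -0.08027472 -0.03557235] [[-0.867 -0.002 -0.499]
 [-0.002  1.     0.   ]
 [ 0.499  0.001 -0.867]]
```

View pics/g1.png

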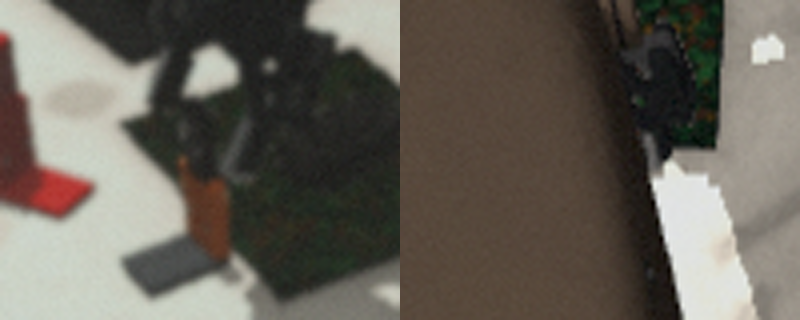

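The fingers straddle the black grip, with the left finger at about (172,85) and the right at (240,150) in the crop. Closing now.

Request:
send_rows(rows="0 0 0 0 0 0 -1;0 0 0 0 0 0 -1;0 0 0 0 0 0 -1;0 0 0 0 0 0 -1;0 0 0 0 0 0 -1;0 0 0 0 0 0 -1")

```text
time: 3.65
eef_pos: [0.518, 0.2781, 0.0952]
tcp_rot: [-0.0, 0.966, 0.0, -0.259]
contact_force: [0.5, 0.4, 1.2]
opening: 0.297
finger_force: 61.8
```

Request:
send_rows(rows="0 0 0 0.05 0 -0.086 -1;0 0 0 0.1 0 -0.1732 -1;0 0 0 0.12 0 -0.208 -1;0 0 0 0.12 0 -0.208 -1")

```text
time: 4.15
eef_pos: [0.5185, 0.2781, 0.2157]
tcp_rot: [-0.0, 0.966, 0.0, -0.258]
contact_force: [-0.6, 0.5, -1.2]
opening: 0.291
finger_force: 61.5
```

```bash
cat >> mv.py <<'E'
T0=np.array([.551,-.0614]);YAW=.187
G=np.eye(4);G[:3,:3]=tool(0,30);G[:3,3]=np.array([.518,.278,.0952])-[.4942,.2785,0] # tool in follower frame
def tgt(x,y,z,ph,yaw=None,G=G):
    "follower pose in tray (mm, deg toe-down) -> tool pos,R in world"
    F=np.eye(4);Rt=R.from_euler('z',YAW).as_matrix()
    F[:3,:3]=Rt@R.from_euler('y',-np.radians(ph)).as_matrix(); F[:3,3]=Rt@(np.array([x,y,z])/1000)+[*T0,0]
    W=F@G; return W[:3,3],W[:3,:3]
E
python3 - <<'E'
from mv import *
from plan import clr
s=ctrl.get_state();print(s['eef_pos'],s['time'],s['opening'])
shot('scene','lift.png')
W=[(36,110,50),(33,70,57),(26,57,57),(18,44,57),(14,40,53),(8,34,45),(4,30,39),(2,22,24),(0,14,12),(0,6,0)]
for a,b in zip(W,W[1:]): print(a,[round(float(clr(*(lambda v:(v[0],v[1],np.radians(v[2])))(np.array(a)+(np.array(b)-a)*t))),1) for t in(0,.25,.5,.75)])
a=tgt(36,75,110,0);b=tgt(36,75,110,50);print(a[0],b[0])
rows([a,b])
E
```

```text
[0.51849768 0.2780791  0.21572169] 4.15 0.290529627450591
(36, 110, 50) [40.6, 31.6, 23.1, 15.0]
(33, 70, 57) [12.0, 10.4, 10.0, 10.3]
(26, 57, 57) [10.6, 10.7, 10.8, 10.9]
(18, 44, 57) [11.0, 10.5, 10.2, 9.9]
(14, 40, 53) [9.6, 9.2, 9.0, 8.8]
(8, 34, 45) [8.0, 7.7, 7.8, 8.2]
(4, 30, 39) [8.7, 8.0, 7.4, 7.0]
(2, 22, 24) [6.6, 6.5, 6.0, 5.5]
(0, 14, 12) [5.0, 5.1, 5.3, 5.6]
[0.59590702 0.02291874 0.2052    ] [0.51589754 0.00778009 0.18942524]
5.3 -0.1 -9.3 -71.9 -254.9 -31.7
1.0 -49.9 -11.0 -10.6 -270.0 22.1
```

View pics/lift.png

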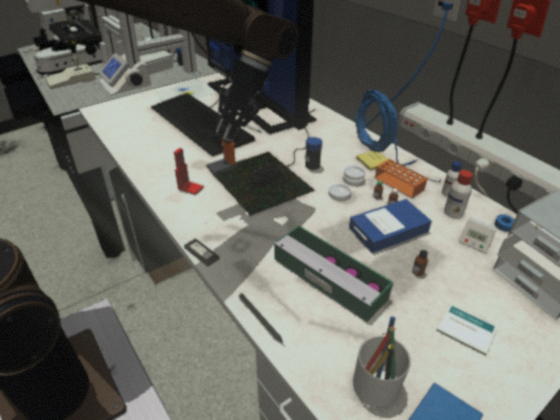

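The follower is held upright at (230,152) and clear of the desk. Now I'll carry it to the tray while tilting it.

In the tool's units: -270 mm / 500 = -0.54, 22.1 mm / 500 = 0.0442, -49.9 degrees / 114.5916 = -0.4355.

Request:
send_rows(rows="0.0009 -0.0611 -0.014 -0.004 -0.078 0.0064 -1;0.0026 -0.1222 -0.0279 -0.006 -0.156 0.0128 -1;0.0035 -0.1833 -0.041 -0.01 -0.232 0.019 -1;0.0052 -0.2487 -0.055 -0.012 -0.31 0.0254 -1;0.0061 -0.3142 -0.0689 -0.016 -0.386 0.0318 -1;0.0079 -0.3752 -0.082 -0.018 -0.464 0.038 -1;0.0087 -0.4355 -0.096 -0.0212 -0.54 0.0442 -1;0.0087 -0.4355 -0.096 -0.0212 -0.54 0.0442 -1")

```text
time: 5.2
eef_pos: [0.5127, 0.0064, 0.1858]
tcp_rot: [-0.09, 0.981, 0.017, 0.169]
contact_force: [0.4, 0.3, -1.0]
opening: 0.298
finger_force: 61.4
```

Request:
send_rows(rows="0 0 0 0 0 0 -1;0 0 0 0 0 0 -1")

```text
time: 5.45
eef_pos: [0.5163, 0.0089, 0.1899]
tcp_rot: [-0.093, 0.981, 0.017, 0.172]
contact_force: [-0.3, -0.2, -0.4]
opening: 0.293
finger_force: 61.4
```

Run:
```python
from mv import *
s=ctrl.get_state();print(s['eef_pos'],s['time'],s['opening'],s['qpos'],s['contact_force'])
b=tgt(36,75,110,50);print(b[0]); rows([b])
p=shot('scene');q=shot('top')
f=lambda i,y,x:cv2.resize(i['color'][y:y+150,x:x+100],None,fx=4,fy=4,interpolation=2)
cv2.imwrite('pics/t1.png',np.hstack([f(p,160,260),f(q,130,280)])[:,:,::-1])
# predicted follower feature pixels
Rt=R.from_quat(s['tcp_rot']).as_matrix();W=np.eye(4);W[:3,:3]=Rt;W[:3,3]=s['eef_pos'];F=W@np.linalg.inv(G)
L=np.array([(-30,20,8),(-30,-20,8),(18,-20,8),(18,20,8),(18,-20,64),(18,20,64)])/1000
X=(F@np.c_[L,np.ones(6)].T).T[:,:3]
print((proj(p,X)-[260,160])*4,(proj(q,X)-[280,130])*4+[400,0])
```

```text
[0.51631099 0.0089117  0.18988285] 5.45 0.29300454901481654 [-0.24427184 -0.16985422  2.20210156  0.20103042  0.80184199 -2.1214215 ] [-0.27612835 -0.22594748 -0.38625476]
[0.51589754 0.00778009 0.18942524]
0.1 -0.1 0.1 0.7 -1.0 0.2
[[157.24537916 245.88482362]
 [215.74137222 280.69645841]
 [258.53423286 197.53227665]
 [198.73751136 164.4751662 ]
 [208.11020797 178.99091596]
 [146.14604973 144.52825203]] [[530.70869957 377.7246746 ]
 [600.89407396 363.10689224]
 [595.41017752 297.26231514]
 [522.59921389 312.35173086]
 [621.68442878 364.72467313]
 [544.94898274 380.72224118]]
```

View pics/t1.png

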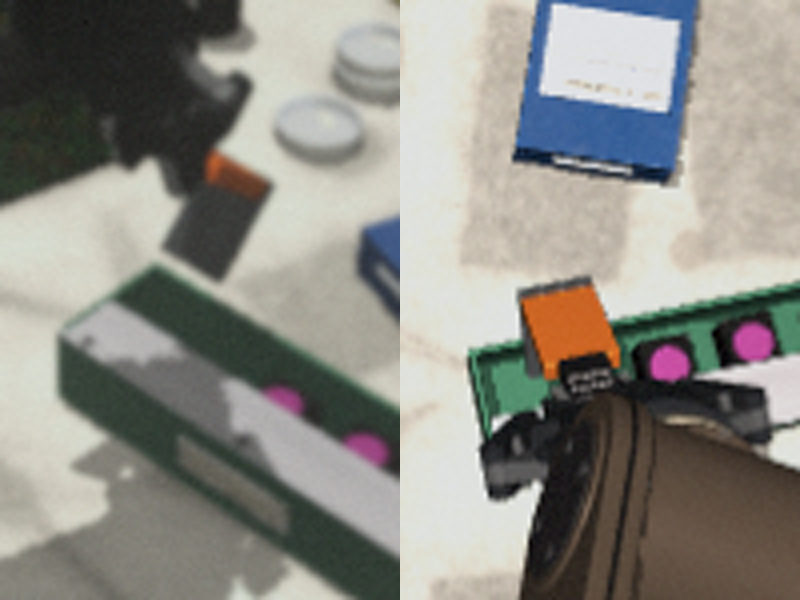

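The tilted follower hangs over the tray's empty left end, within about 1 px of where I predicted it, with its toe at (163,247) to (220,280) in the crop. I'll feed it in.

Run:
```python
from mv import *
b=tgt(36,75,110,50);s={'eef_pos':b[0],'tcp_rot':R.from_matrix(b[1]).as_quat()}
rows([tgt(x,75,z,f) for x,z,f in[(34.5,90,53),(33,70,57),(29,63,57),(26,57,57),(22,50,57),(18,44,57),(14,40,53)]],s)
print()
b=tgt(14,75,40,53);s={'eef_pos':b[0],'tcp_rot':R.from_matrix(b[1]).as_quat()}
rows([tgt(x,75,z,f) for x,z,f in[(11,37,49),(8,34,45),(4,30,39),(3,26,31.5),(2,22,24),(1,18,18),(0,14,12)]],s)
```

```text
0.0 -3.0 0.0 13.2 -0.0 19.8
-0.0 -7.0 0.0 27.8 -0.0 40.6
-0.0 -7.0 0.0 33.9 0.0 45.8
-0.0 -7.0 0.0 38.8 -0.0 50.4
-0.0 -7.0 0.0 45.0 -0.0 55.6
-0.0 -7.0 0.0 50.8 -0.0 59.9
0.0 -3.0 0.0 49.5 0.0 59.8

0.0 4.0 -0.0 -2.7 -0.0 -0.1
-0.0 8.0 -0.0 -5.5 0.0 0.3
0.0 14.0 -0.0 -10.5 -0.0 1.6
0.0 21.5 -0.0 -20.9 -0.0 5.3
0.0 29.0 -0.0 -31.0 -0.0 10.6
0.0 35.0 -0.0 -38.4 -0.0 16.8
0.0 41.0 -0.0 -45.5 -0.0 23.9
```

In the tool's units: 59.9 mm / 500 = 0.1198, 59.8 mm / 500 = 0.1196, -7 degrees / 114.5916 = -0.0611.

Request:
send_rows(rows="0 -0.0262 0 0.0264 0 0.0396 -1;0 -0.0611 0 0.0556 0 0.0812 -1;0 -0.0611 0 0.0678 0 0.0916 -1;0 -0.0611 0 0.0776 0 0.1008 -1;0 -0.0611 0 0.09 0 0.1112 -1;0 -0.0611 0 0.1016 0 0.1198 -1;0 -0.0262 0 0.099 0 0.1196 -1;0 -0.0262 0 0.099 0 0.1196 -1")

```text
time: 6.55
eef_pos: [0.492, 0.0029, 0.1184]
tcp_rot: [-0.092, 0.975, 0.018, 0.2]
contact_force: [-0.1, -0.3, -1.2]
opening: 0.296
finger_force: 61.6
```

Run:
```python
from mv import *
s=ctrl.get_state();print(s['eef_pos'],tgt(14,75,40,53)[0],s['opening'])
p=shot('scene');q=shot('top')
f=lambda i,y,x:cv2.resize(i['color'][y:y+150,x:x+100],None,fx=4,fy=4,interpolation=2)
cv2.imwrite('pics/t2.png',np.hstack([f(p,160,260),f(q,130,280)])[:,:,::-1])
```

```text
[0.49195981 0.00291361 0.11840778] [0.49027435 0.00293191 0.11630032] 0.2961341084689726
```

View pics/t2.png

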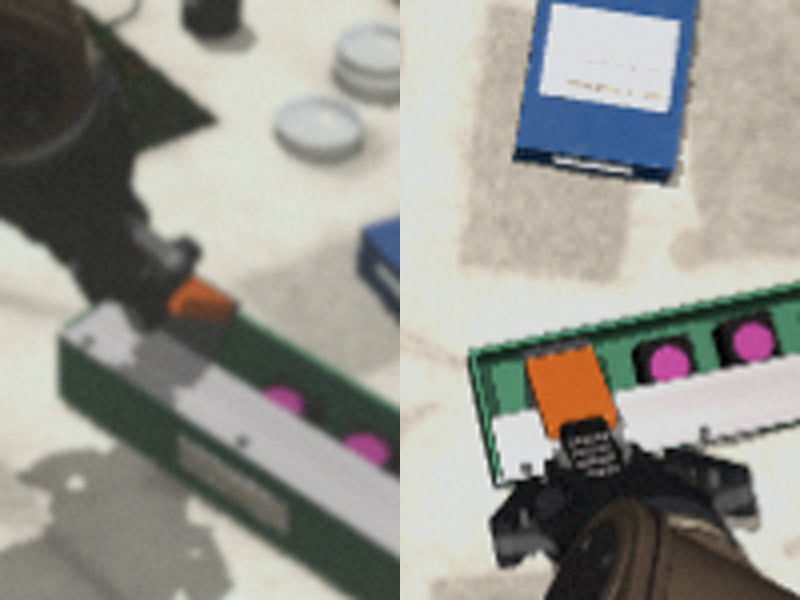

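The toe is through the opening and under the lip with no contact force, and the orange plate leans over the lip at (575,385) in the crop. Next I'll right it.

In the tool's units: -45.5 mm / 500 = -0.091, -38.4 mm / 500 = -0.0768, 41 degrees / 114.5916 = 0.3578.

Request:
send_rows(rows="0 0.0349 0 -0.0054 0 -0.0002 -1;0 0.0698 0 -0.011 0 0.0006 -1;0 0.1222 0 -0.021 0 0.0032 -1;0 0.1876 0 -0.0418 0 0.0106 -1;0 0.2531 0 -0.062 0 0.0212 -1;0 0.3054 0 -0.0768 0 0.0336 -1;0 0.3578 0 -0.091 0 0.0478 -1;0 0.3578 0 -0.091 0 0.0478 -1")

```text
time: 7.65
eef_pos: [0.5419, 0.013, 0.112]
tcp_rot: [-0.093, 0.983, -0.014, -0.155]
contact_force: [-0.8, -0.5, -1.5]
opening: 0.293
finger_force: 61.5
```

Run:
```python
from mv import *
s=ctrl.get_state();print(s['eef_pos'],tgt(0,75,14,12)[0],s['opening'])
b=tgt(0,75,14,12);s={'eef_pos':b[0],'tcp_rot':R.from_matrix(b[1]).as_quat()}
rows([tgt(x,75,z,f) for x,z,f in[(0,10,6),(0,7,1.5),(0,6,0),(0,5,0),(0,4,0),(0,3,0)]],s)
```

```text
[0.54189256 0.01302126 0.11201785] [0.54057549 0.01244942 0.11206795] 0.29286681323108466
-0.0 6.0 0.0 -11.2 0.0 1.5
-0.0 10.5 0.0 -19.8 -0.0 3.3
-0.0 12.0 0.0 -22.7 0.0 4.1
-0.0 12.0 0.0 -23.0 0.0 5.0
-0.0 12.0 0.0 -23.3 0.0 6.0
-0.0 12.0 0.0 -23.6 0.0 6.9
```

In the tool's units: -23.3 mm / 500 = -0.0466, -22.7 mm / 500 = -0.0454, 10.5 degrees / 114.5916 = 0.0916.

Request:
send_rows(rows="0 0.0524 0 -0.0224 0 0.003 -1;0 0.0916 0 -0.0396 0 0.0066 -1;0 0.1047 0 -0.0454 0 0.0082 -1;0 0.1047 0 -0.046 0 0.01 -1;0 0.1047 0 -0.046 0 0.01 -1;0 0.1047 0 -0.0466 0 0.012 -1;0 0.1047 0 -0.0466 0 0.012 -1;0 0.1047 0 -0.0466 0 0.012 -1")

```text
time: 8.65
eef_pos: [0.561, 0.0164, 0.1005]
tcp_rot: [-0.09, 0.962, -0.024, -0.257]
contact_force: [0.1, 0.2, -2.2]
opening: 0.294
finger_force: 61.5
```

Run:
```python
from mv import *
s=ctrl.get_state();print(s['eef_pos'],tgt(0,75,4,0)[0],s['opening'],s['contact_force'],s['wrist_torque'])
print(R.from_matrix(tgt(0,75,4,0)[1].T@R.from_quat(s['tcp_rot']).as_matrix()).as_rotvec(degrees=True))
p=shot('scene');q=shot('top')
f=lambda i,y,x:cv2.resize(i['color'][y:y+150,x:x+100],None,fx=4,fy=4,interpolation=2)
cv2.imwrite('pics/t3.png',np.hstack([f(p,160,260),f(q,130,280)])[:,:,::-1])
```

```text
[0.56095378 0.01642232 0.10047547] [0.56053463 0.0162259  0.0992    ] 0.293846735909561 [ 0.12218323  0.19759897 -2.21666358] [ 0.08643584 -0.32707905  0.0214676 ]
[ 0.02151271 -0.04254214 -0.00975557]
```

View pics/t3.png

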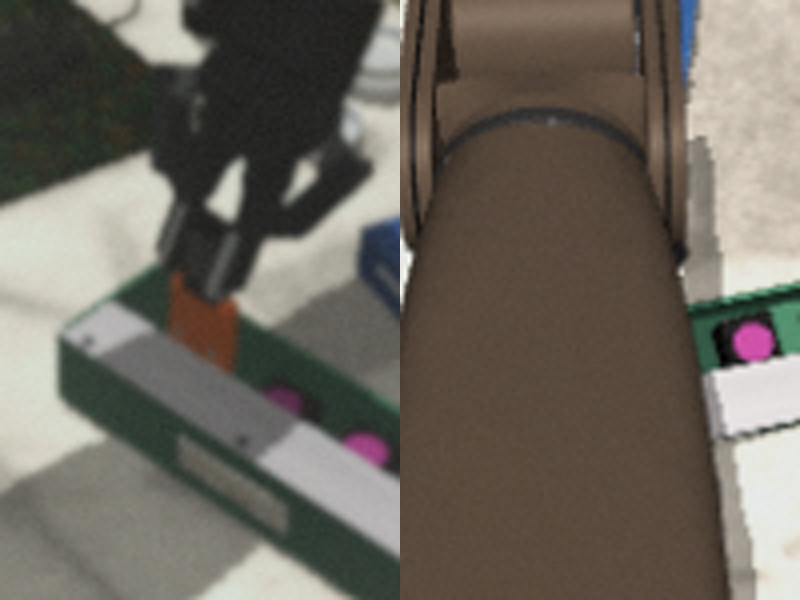

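The follower stands upright in the tray (plate at (203,315) in the crop) about 1 mm above the floor. I'll lower it until it touches.

In the tool's units: 1.6 mm / 500 = 0.0032, -0.9 mm / 500 = -0.0018.

Request:
send_rows(rows="0 0 0 -0.001 0 0.0018 -1;0 0 0 -0.001 0 0.0018 -1;0 0 0 -0.0018 0 0.0032 -1;0 0 0 -0.0018 0 0.0032 -1;0 0 0 -0.0018 0 0.0032 -1")

```text
time: 9.38
eef_pos: [0.5611, 0.0165, 0.0991]
tcp_rot: [-0.09, 0.962, -0.024, -0.258]
contact_force: [-1.3, 0.8, 2.5]
opening: 0.294
finger_force: 61.9
```

Request:
send_rows(rows="0 0 0 0 0 0 0.2;0 0 0 0 0 0 0.2;0 0 0 0 0 0 0.2;0 0 0 0 0 0 0.2;0 0 0 0 0 0 -1;0 0 0 0 0 0 -1;0 0 0 0 0 0 -1;0 0 0 0 0 0 -1", grip_force=40)

```text
time: 10.38
eef_pos: [0.561, 0.0165, 0.0985]
tcp_rot: [-0.09, 0.962, -0.024, -0.257]
contact_force: [0.2, 2.3, 0.3]
opening: 0.296
finger_force: 40.3
```

In the tool's units: -33 mm / 500 = -0.066, -31 mm / 500 = -0.062.

Request:
send_rows(rows="0 0 0 0 -0.006 0 -1;0 0 0 0 -0.014 0 -1;0 0 0 0 -0.024 0 -1;0 0 0 0 -0.034 0 -1;0 0 0 0 -0.044 0 -1;0 0 0 0 -0.054 0 -1;0 0 0 0 -0.062 0 -1;0 0 0 0 -0.066 0 -1")

```text
time: 11.38
eef_pos: [0.5671, -0.0161, 0.0985]
tcp_rot: [-0.09, 0.962, -0.024, -0.258]
contact_force: [-1.4, 1.2, 1.5]
opening: 0.301
finger_force: 40.4
```

```bash
cat > st.py <<'E'
from mv import *
s=ctrl.get_state();F=R.from_euler('z',YAW).as_matrix().T
W=np.eye(4);W[:3,:3]=R.from_quat(s['tcp_rot']).as_matrix();W[:3,3]=s['eef_pos'];W=W@np.linalg.inv(G)
print(s['time'],'follower tray mm',(F@(W[:3,3]-[*T0,0])*1000).round(1),'f tray',(F@s['contact_force']).round(2),s['opening'])
E
python3 st.py
```

```text
11.375 follower tray mm [ 0.5 42.   3.3] f tray [-1.14  1.44  1.46] 0.3007554830701522
```

Request:
send_rows(rows="0 0 0 0 -0.004 0 -1;0 0 0 0 -0.009 0 -1;0 0 0 0 -0.014 0 -1;0 0 0 0 -0.019 0 -1;0 0 0 0 -0.024 0 -1;0 0 0 0 -0.029 0 -1;0 0 0 0 -0.034 0 -1;0 0 0 0 -0.038 0 -1")

```text
time: 12.38
eef_pos: [0.5707, -0.0347, 0.0985]
tcp_rot: [-0.09, 0.962, -0.024, -0.257]
contact_force: [0.3, 2.1, 1.4]
opening: 0.293
finger_force: 40.4
```

In the tool's units: -15 mm / 500 = -0.03, -14 mm / 500 = -0.028.

Request:
send_rows(rows="0 0 0 0 -0.004 0 -1;0 0 0 0 -0.008 0 -1;0 0 0 0 -0.012 0 -1;0 0 0 0 -0.016 0 -1;0 0 0 0 -0.02 0 -1;0 0 0 0 -0.024 0 -1;0 0 0 0 -0.028 0 -1;0 0 0 0 -0.03 0 -1")

```text
time: 13.38
eef_pos: [0.5735, -0.0495, 0.0985]
tcp_rot: [-0.09, 0.962, -0.024, -0.258]
contact_force: [-1.3, 2.5, 1.1]
opening: 0.296
finger_force: 40.4
```

```bash
python3 st.py
python3 - <<'E'
from mv import *
p=shot('scene')
cv2.imwrite('pics/t4.png',cv2.resize(p['color'][200:330,260:400],None,fx=5,fy=4.5,interpolation=2)[:,:,::-1])
E
```

```text
13.375 follower tray mm [0.5 8.  3.3] f tray [-0.8   2.72  1.11] 0.2962547467424734
```

View pics/t4.png

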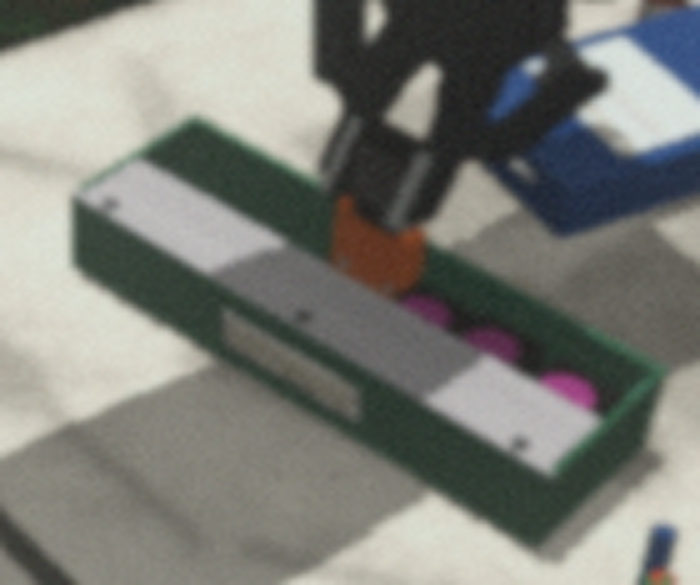

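The cubes are moving together as a row at crop (428,308), (492,345) and (568,390), and about 12 mm remains. I'll slow down.

In the tool's units: -7 mm / 500 = -0.014, -6 mm / 500 = -0.012.

Request:
send_rows(rows="0 0 0 0 -0.002 0 -1;0 0 0 0 -0.004 0 -1;0 0 0 0 -0.006 0 -1;0 0 0 0 -0.008 0 -1;0 0 0 0 -0.01 0 -1;0 0 0 0 -0.012 0 -1;0 0 0 0 -0.014 0 -1;0 0 0 0 -0.014 0 -1")

```text
time: 14.42
eef_pos: [0.5747, -0.0564, 0.0985]
tcp_rot: [-0.09, 0.962, -0.024, -0.258]
contact_force: [-0.2, 1.4, 0.8]
opening: 0.3
finger_force: 40.6
```

In the tool's units: -2 mm / 500 = -0.004, -1.5 mm / 500 = -0.003.

Request:
send_rows(rows="0 0 0 0 -0.001 0 -1;0 0 0 0 -0.002 0 -1;0 0 0 0 -0.003 0 -1;0 0 0 0 -0.004 0 -1")

```text
time: 14.92
eef_pos: [0.5751, -0.0582, 0.0985]
tcp_rot: [-0.09, 0.962, -0.024, -0.258]
contact_force: [-1.0, 2.7, 2.0]
opening: 0.298
finger_force: 40.6
```

```bash
python3 st.py
```

```text
14.925 follower tray mm [ 0.5 -0.9  3.3] f tray [-0.49  2.81  2.02] 0.2981657816129822
```

In the tool's units: -1 mm / 500 = -0.002, -0.5 mm / 500 = -0.001.

Request:
send_rows(rows="0 0 0 0 -0.001 0 -1;0 0 0 0 -0.002 0 -1")

```text
time: 15.18
eef_pos: [0.5753, -0.0592, 0.0985]
tcp_rot: [-0.09, 0.962, -0.024, -0.257]
contact_force: [-0.7, 3.4, 1.6]
opening: 0.299
finger_force: 40.6
```

Request:
send_rows(rows="0 0 0 0 -0.001 0 -1;0 0 0 0 -0.002 0 -1")

```text
time: 15.42
eef_pos: [0.5755, -0.0602, 0.0985]
tcp_rot: [-0.09, 0.962, -0.024, -0.257]
contact_force: [0.4, 1.9, 2.8]
opening: 0.297
finger_force: 40.6
```

In the tool's units: -1 mm / 500 = -0.002, -0.5 mm / 500 = -0.001.

Request:
send_rows(rows="0 0 0 0 -0.001 0 -1;0 0 0 0 -0.002 0 -1")

```text
time: 15.68
eef_pos: [0.5756, -0.0607, 0.0985]
tcp_rot: [-0.09, 0.962, -0.024, -0.258]
contact_force: [-1.0, 4.5, 2.0]
opening: 0.301
finger_force: 40.7
```

In the tool's units: -0.5 mm / 500 = -0.001.

Request:
send_rows(rows="0 0 0 0 0 0 -1;0 0 0 0 -0.001 0 -1")

```text
time: 15.92
eef_pos: [0.5756, -0.0608, 0.0985]
tcp_rot: [-0.09, 0.962, -0.023, -0.258]
contact_force: [-2.3, 6.7, 3.5]
opening: 0.3
finger_force: 40.9
```

Request:
send_rows(rows="0 0 0 0 -0.001 0 -1;0 0 0 0 -0.001 0 -1")

```text
time: 16.18
eef_pos: [0.5756, -0.0609, 0.0986]
tcp_rot: [-0.09, 0.962, -0.023, -0.258]
contact_force: [-1.1, 7.0, 2.9]
opening: 0.298
finger_force: 40.9
```

```bash
python3 st.py
```

```text
16.175 follower tray mm [ 0.5 -3.4  3.4] f tray [0.18 7.12 2.93] 0.29849925886092776
```

In the tool's units: 0.7 mm / 500 = 0.0014, 0.5 mm / 500 = 0.001.

Request:
send_rows(rows="0 0 0 0 0.001 0 -1;0 0 0 0 0.0014 0 -1;0 0 0 0 0.0014 0 0.4;0 0 0 0 0.0014 0 0.4;0 0 0 0 0.0014 0 0.4;0 0 0 0 0.0014 0 0.4")

```text
time: 16.92
eef_pos: [0.5758, -0.0618, 0.0984]
tcp_rot: [-0.09, 0.962, -0.025, -0.257]
contact_force: [-1.3, -0.2, 0.7]
opening: 0.702
finger_force: 0.0
```

In the tool's units: -180 mm / 500 = -0.36, -150 mm / 500 = -0.3.

Request:
send_rows(rows="0 0 0 0 0.0014 -0.02 0.4;0 0 0 0 0.0014 -0.08 0.4;0 0 0 0 0.0014 -0.16 0.4;0 0 0 0.12 0.0014 -0.3 0.4;0 0 0 0.12 0.3 -0.36 0.4;0 0 0 0.12 0.3 -0.36 0.4;0 0 0 0.12 0.3 -0.36 0.4;0 0 0 0.12 0.3 -0.36 0.4")

```text
time: 17.92
eef_pos: [0.5854, 0.0954, 0.2867]
tcp_rot: [-0.092, 0.962, -0.025, -0.255]
contact_force: [-0.2, -0.8, -0.3]
opening: 0.701
finger_force: 0.0
```

Run:
```python
from mv import *
s=ctrl.get_state();print(s['time'],s['eef_pos'],s['contact_force'])
p=shot('scene');q=shot('top')
cv2.imwrite('pics/e.png',np.vstack([cv2.resize(i['color'][y:y+66,x:x+133],None,fx=4.5,fy=4.5,interpolation=2) for i,y,x in((p,235,265),(q,190,285))])[:,:,::-1])
# cubes tray coords
F=R.from_euler('z',YAW).as_matrix().T
for i in(p,q):
  for n in('filter_cube_1','follower'): print([(a,(F@(b-[*T0,0])*1000).round(0)) for a,b in look(i,n)])
```

```text
17.925 [0.58543208 0.09535562 0.2867153 ] [-0.2232784  -0.84444283 -0.3284744 ]
[(0.58, array([  18., -103.,   40.])), (0.55, array([ 17., -43.,  36.])), (0.34, array([ 16., -11.,  67.]))]
[(0.78, array([-12., 481.,  35.])), (0.61, array([19., -7., 67.]))]
[(0.64, array([ 10., -38.,  37.])), (0.59, array([ 12., -70.,  36.])), (0.48, array([ 13., -96.,  40.]))]
[(0.87, array([16., -1., 53.])), (0.55, array([ -5., 485.,   7.]))]
```

View pics/e.png

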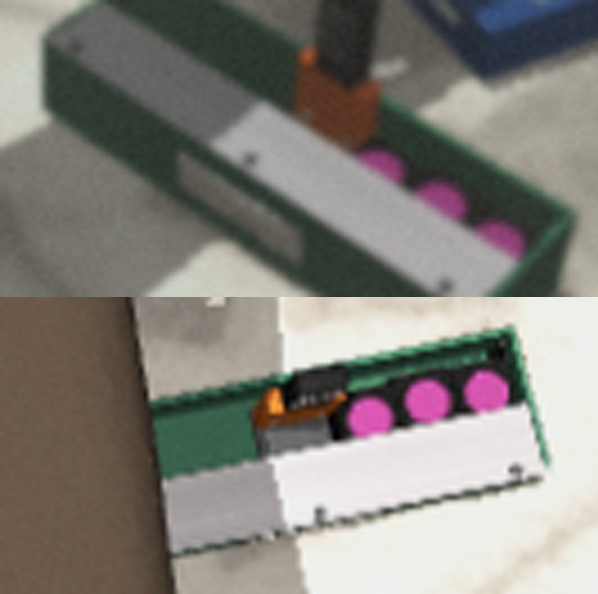

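The picture shows the follower standing free against a closed, straight row, with the cube dots at crop (370,415), (428,400) and (487,390). I'll hand it in.

```bash
python3 -c "
from plant import ctrl
print(ctrl.sign_off())"
```

```text
the job is handed in; nothing more can be done
None
```

The job is handed in: the orange follower stands upright in the green tray with its toe under the lip, released against the three cubes, which are pushed together in a straight row against the right-hand end; I haven't seen the judge's result.

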